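# Reverse the row of printing stamps from drying board to caddy

### The arm

A 6-joint arm with a two-finger parallel gripper is mounted at the origin on the work surface. World frame = base frame: x ahead of the robot, y to its left, z up, the work surface at z = 0. Lengths are in m, angles in rad, forces in N, time in s.
With the tool pointing down it reaches from about 0.25 to 0.725 m from the base axis. Payload 4 kg.
Tool frame: the origin (TCP) lies on the centre line of the jaws, within the pads' length; the fingertips stand 11 mm ahead of it and the grasp point (between the pads) lies 8 mm behind it (bot.nose_length is the distance from the TCP to the fingertips, in m); z points along the fingers, y is the direction in which the jaws open and shut (so a half turn about z gives the same grasp; the last joint's range is limited). The gripper opens to 85 mm and grips with 20 to 120 N. Pads are 22 mm wide; open, the fingers measure 114 mm over their backs; the gripper's body (76 mm by 85 mm) begins 54 mm behind the grasp point. The pads swing forward as they close: fully open they stand 13 mm farther back than shut.
Start: joints at [1.195, 0.241, 0.005, 1.335, 0, 1.571], TCP at [0.184, 0.465, 0.242] pointing down, gripper open.
Joint ranges: [-2.72, 2.72], [-1.05, 1.87], [-1.09, 1.28], [-1.99, 2.15], [-1.42, 1.44], [-3.14, 3.14]. Speed limits (rad/s): [2.79, 2.79, 3.14, 3.14, 3.14, 3.14].

### API

Orientations are given as a unit quaternion [x, y, z, w].
In Python, from workcell import bot gives the robot as it stands.
- The arm moves only by the tool play_rows, never from a script. Its argument "plan" is one flat list of numbers, 6 for each row, row after row: the shift along the tool's x, y, z in mm, then the turn, a rotation vector about the tool's x, y, z in rad. A call has 1 to 20 rows; each row shifts and turns the commanded pose from where the row before left it, along the tool's axes as they then stand; what a row does not reach is not made up. A row lasts 1/8 s, in which the tool goes at most 62.5 mm and 10.7 degrees, less where a joint would pass 70% of its speed; a pose out of reach is approached as far as the arm can. A call with a gripper value outside its range is refused whole. "hand" is the opening in per cent of the stroke, from 0 (shut) to 100 (fully open), set as the call begins (left out, the last holds). The fingers move at their own pace and stop on an object; the grip force is fixed at half the most. Time passes only in rows, so rows that do not move let the fingers close. It gives the time, the measured TCP pose, the force and the opening at its end, in the units of the state.
- bot.get_obs(): the state, without advancing time (a new reading comes with each control period).
- bot.camera(name): name is "scene" or "side" or "wrist"; returns a dict with "frame" (420x560x3 uint8, blue, green, red), "range_z" (420x560 float32, m along the optical axis (not along the pixel's ray), 0 where there is no reading), "K" (3x3 intrinsics, pixels), "cam_to_world" (4x4, takes a point from camera to world coordinates). Camera axes: x right, y down, z forward; pixel columns grow to the right and rows downward; lengths in m; the calibration is good to about 2 mm. The wrist camera is an equidistant fisheye: a pixel r from the principal point sees the ray r / f radians off the axis. A picture is of the moment at which its call begins.
- bot.job_done(): hands the job in, once; it reports no verdict.
Trained networks look in the newest picture that a camera, given by its name, has taken for a name from the list of things; names that differ only in an ending like _2 or _b are one class to them, and where a whole thing is asked for, a point or a joint stands for the part that bears it (a point fixed in the world has none). Each returns a list of dicts, best first, with "p" (0 to 1); they miss things now and then, are a little off and sometimes report something else, mostly with a low value. They report only what shows in the picture. A call takes as long as a camera call. They do not tell look-alikes from the thing itself.
- bot.outline_of(query, camera): "mask" (420x560 bool, what is visible of it) and "point" ([row, column] in pixels, amid what is visible of it).
The state is a dict: "clock": time; "joint_pos": joint angles; "joint_vel": joint speeds; "tau": joint torques, N m; "eef_pos": TCP position; "tool_rot": TCP orientation; "ft_force": force on the tool from outside, world axes, zero at the start; "ft_torque": the same for the moment, N m; "grip_width": finger opening in m.
Only numpy, scipy, OpenCV 4.12 (cv2) and the standard library are available. Lean on these libraries where they do the work, as an engineer would, in place of code of your own. Each camera call takes 0.05 s, during which the arm holds its last target.

### The job

The next printer works through the pattern backwards: move the four printing stamps from the white drying board into the brown wooden caddy in reverse order, one to a compartment. Counting from each one's steel end post, the stamp that stood nearest the post on the board goes into the compartment farthest from the caddy's post, the second goes third, the third goes second, and the last goes next to the caddy's post. Stand every stamp upright, flat on the compartment's floor, never let one tip over, and let go of them all.

Things in the scene. Friction and masses are not known exactly. Their poses are not given: they have to be found in the camera images.
- stamp_round: Loose hand stamp, about 80 g: light wooden block, thin grey sole; from above the block is a disc 50 mm across. Block 20 mm thick, sole included; on it a dark wooden round upright handle, 20 mm diameter, from 20 to 68 mm above the underside. Origin: centre of the underside, on the handle axis; z up. Starts upright on its black rubber seat. Fits a compartment at any yaw.
- stamp_square: Loose hand stamp, about 80 g: light wooden block, thin grey sole; from above the block is a square 44 mm x 44 mm. Block 20 mm thick, sole included; on it a dark wooden round upright handle, 20 mm diameter, from 20 to 68 mm above the underside. Origin: centre of the underside, on the handle axis; z up. Starts upright on its black rubber seat. Fits a compartment at any yaw.
- stamp_triangle: Loose hand stamp, about 80 g: light wooden block, thin grey sole; from above the block is an equal-sided triangle with 55 mm sides. Block 20 mm thick, sole included; on it a dark wooden round upright handle, 20 mm diameter, from 20 to 68 mm above the underside. Origin: centre of the underside, on the handle axis; z up. Starts upright on its black rubber seat. Fits a compartment at any yaw.
- stamp_cross: Loose hand stamp, about 80 g: light wooden block, thin grey sole; from above the block is a plus-shaped cross, two bars 52 mm x 18 mm. Block 20 mm thick, sole included; on it a dark wooden round upright handle, 20 mm diameter, from 20 to 68 mm above the underside. Origin: centre of the underside, on the handle axis; z up. Starts upright on its black rubber seat. Fits a compartment at any yaw.
- seat_round: Fixed flat black rubber seat, 4 mm thick, on the drying board under the round stamp at the start: the same outline about 4 mm larger all round. It does not move, so it still shows where that stamp stood. Origin: centre of its underside, which lies on the board's top.
- seat_square: Fixed flat black rubber seat, 4 mm thick, on the drying board under the square stamp at the start: the same outline about 4 mm larger all round. It does not move, so it still shows where that stamp stood. Origin: centre of its underside, which lies on the board's top.
- seat_triangle: Fixed flat black rubber seat, 4 mm thick, on the drying board under the triangle stamp at the start: the same outline about 4 mm larger all round. It does not move, so it still shows where that stamp stood. Origin: centre of its underside, which lies on the board's top.
- seat_cross: Fixed flat black rubber seat, 4 mm thick, on the drying board under the cross stamp at the start: the same outline about 4 mm larger all round. It does not move, so it still shows where that stamp stood. Origin: centre of its underside, which lies on the board's top.
- drying_board: Fixed flat white board, 78 x 325 mm, 10 mm thick, no walls. The row of four rubber seats runs along its y axis: centres at y = -108, -36, +36, +108 mm, x = 0. Its end post is an upright steel pin, 16 mm diameter, at y = +163 mm, top 55 mm above the table. Origin on the table, mid-row; z up. Any yaw.
- caddy: Fixed brown wooden caddy, 78 x 325 mm, empty at first; row of four open compartments along its y axis: centres at y = -108, -36, +36, +108 mm, x = 0. Each 66 x 66 mm inside; floor 8 mm above the table; walls 6 mm thick, rim 20 mm above the table. End post: upright steel pin, 16 mm diameter, at y = +163 mm, top 53 mm above the table. Origin on the table, mid-row; z up. Any yaw.
There are look-alikes about, which are no part of the job. What is shaped like the stamp_round but yellow is not meant.

How it is judged:
At the end, for the whole second after the job is handed in: Each stamp stands upright (0.1 rad) on the caddy floor (height within 4 mm), within 18 mm of the centre of its own compartment along and across the row, in the reverse of the order of the rubber seats counted from the end posts; all at rest and released (((y of seat_round in the frame of drying_board between -0.128 and -0.088 m and y of stamp_round in the frame of caddy between 0.09 and 0.126 m) or (y of seat_round in the frame of drying_board between -0.056 and -0.016 m and y of stamp_round in the frame of caddy between 0.018 and 0.054 m) or (y of seat_round in the frame of drying_board between 0.016 and 0.056 m and y of stamp_round in the frame of caddy between -0.054 and -0.018 m) or (y of seat_round in the frame of drying_board between 0.088 and 0.128 m and y of stamp_round in the frame of caddy between -0.126 and -0.09 m)) and x of stamp_round in the frame of caddy between -0.018 and 0.018 m and z of stamp_round in the frame of caddy between 0.004 and 0.012 m and angle between each of stamp_round, stamp_square, stamp_triangle, stamp_cross's own z axis and vertical below 0.1 rad and linear speed of each of stamp_round, stamp_square, stamp_triangle, stamp_cross below 0.02 m/s and angular speed of each of stamp_round, stamp_square, stamp_triangle, stamp_cross below 0.2 rad/s and contact force between each of stamp_round, stamp_square, stamp_triangle, stamp_cross and the fingers below 0.1 N and ((y of seat_square in the frame of drying_board between -0.128 and -0.088 m and y of stamp_square in the frame of caddy between 0.09 and 0.126 m) or (y of seat_square in the frame of drying_board between -0.056 and -0.016 m and y of stamp_square in the frame of caddy between 0.018 and 0.054 m) or (y of seat_square in the frame of drying_board between 0.016 and 0.056 m and y of stamp_square in the frame of caddy between -0.054 and -0.018 m) or (y of seat_square in the frame of drying_board between 0.088 and 0.128 m and y of stamp_square in the frame of caddy between -0.126 and -0.09 m)) and x of stamp_square in the frame of caddy between -0.018 and 0.018 m and z of stamp_square in the frame of caddy between 0.004 and 0.012 m and ((y of seat_triangle in the frame of drying_board between -0.128 and -0.088 m and y of stamp_triangle in the frame of caddy between 0.09 and 0.126 m) or (y of seat_triangle in the frame of drying_board between -0.056 and -0.016 m and y of stamp_triangle in the frame of caddy between 0.018 and 0.054 m) or (y of seat_triangle in the frame of drying_board between 0.016 and 0.056 m and y of stamp_triangle in the frame of caddy between -0.054 and -0.018 m) or (y of seat_triangle in the frame of drying_board between 0.088 and 0.128 m and y of stamp_triangle in the frame of caddy between -0.126 and -0.09 m)) and x of stamp_triangle in the frame of caddy between -0.018 and 0.018 m and z of stamp_triangle in the frame of caddy between 0.004 and 0.012 m and ((y of seat_cross in the frame of drying_board between -0.128 and -0.088 m and y of stamp_cross in the frame of caddy between 0.09 and 0.126 m) or (y of seat_cross in the frame of drying_board between -0.056 and -0.016 m and y of stamp_cross in the frame of caddy between 0.018 and 0.054 m) or (y of seat_cross in the frame of drying_board between 0.016 and 0.056 m and y of stamp_cross in the frame of caddy between -0.054 and -0.018 m) or (y of seat_cross in the frame of drying_board between 0.088 and 0.128 m and y of stamp_cross in the frame of caddy between -0.126 and -0.09 m)) and x of stamp_cross in the frame of caddy between -0.018 and 0.018 m and z of stamp_cross in the frame of caddy between 0.004 and 0.012 m); the robot touches nothing.
It fails at once if a stamp tips over (angle between any of stamp_round, stamp_square, stamp_triangle, stamp_cross's own z axis and vertical above 0.8 rad).
It also fails if it takes over 109 s, if anything falls off the work surface, if the arm or the gripper's body presses on something with over 40 N, if the wrist force passes 120 N, or if a joint passes its speed limit or range.

## Working session

There is one attempt and no reset: what is moved stays moved. The work goes in short steps, Python scripts to look and compute and a tool call to move; the robot and the scene stay as the last step left them, time stands still between calls to the robot, and variables do not carry over. Pictures are saved under pics/ and viewed, and the job is handed in when it is done.

Besides the shell and the picture viewer there is one more tool, called after "Request:" in YAML: its name, and indented under it one key for each argument. play_rows: Moves the arm, as the interface text tells. Its arguments: {"type":"object","properties":{"plan":{"type":"array","items":{"type":"number"}},"hand":{"type":"number"}},"required":["plan"]}

```bash
mkdir -p pics; cat > h.py <<'E'
import numpy as np, cv2
from workcell import bot
def world(c,pts):  # pts list of (row,col) pinhole
    K=c["K"];T=c["cam_to_world"];o=[]
    for r,q in pts:
        z=c["range_z"][int(r),int(q)]
        o.append((T@np.array([(q-K[0,2])/K[0,0]*z,(r-K[1,2])/K[1,1]*z,z,1]))[:3])
    return np.array(o)
def cloud(c):
    K=c["K"];T=c["cam_to_world"];z=c["range_z"]
    v,u=np.mgrid[0:420,0:560]
    P=np.stack([(u-K[0,2])/K[0,0]*z,(v-K[1,2])/K[1,1]*z,z,np.ones_like(z)],-1)
    return (P@T.T)[...,:3]
E
python3 - <<'E'
from h import *
s=bot.get_obs();print(s["clock"],s["eef_pos"],s["tool_rot"],s["grip_width"])
for n in ["scene","side","wrist"]:
    c=bot.camera(n);cv2.imwrite(f"pics/{n}0.png",c["frame"]);print(n,c["K"].tolist(),c["cam_to_world"].round(3).tolist())
    if n!="wrist":
        P=cloud(c)
    for q in ["stamp_round","stamp_square","stamp_triangle","stamp_cross","drying_board","caddy"]:
        for d in bot.outline_of(q,n)[:3]:
            m=d["mask"]; 
            print(q,round(d["p"],2),d["point"],m.sum(),np.median(P[m],0).round(3) if n!="wrist" else "")
E
```

```text
0.0 [0.18328514 0.46453732 0.24139984] [ 1.86789341e-01  9.82399424e-01 -1.04084351e-03 -1.74123351e-04] 0.08548114319837044
scene [[485.8174733855329, 0.0, 271.7790923168446], [0.0, 485.8174733855329, 214.3828552046376], [0.0, 0.0, 1.0]] [[-0.066, 0.66, -0.748, 1.243], [0.998, 0.058, -0.036, -0.009], [0.02, -0.749, -0.662, 0.669], [0.0, 0.0, 0.0, 1.0]]
stamp_round 0.94 [204.2, 122.2] 646 [ 0.507 -0.35   0.02 ]
stamp_round 0.79 [210.5, 193.6] 605 [ 0.529 -0.192  0.035]
stamp_round 0.79 [208.9, 291.9] 602 [ 0.494 -0.002  0.02 ]
stamp_square 0.67 [260.6, 161.9] 843 [ 0.669 -0.221  0.034]
stamp_triangle 0.73 [188.6, 207.7] 456 [ 0.458 -0.177  0.035]
stamp_triangle 0.37 [279.2, 171.4] 185 [ 0.681 -0.207  0.014]
stamp_cross 0.79 [238.4, 180.9] 707 [ 0.6   -0.207  0.034]
stamp_cross 0.64 [209.6, 191.5] 642 [ 0.528 -0.192  0.035]
drying_board 0.8 [239.4, 201.3] 1954 [ 0.582 -0.177  0.01 ]
caddy 0.7 [241.0, 395.9] 4874 [0.548 0.204 0.009]
caddy 0.25 [187.5, 209.1] 476 [ 0.457 -0.177  0.035]
side [[471.69317159903574, 0.0, 286.37446334130107], [0.0, 471.69317159903574, 211.384720133527], [0.0
[... 332 characters left out ...]
.6, 410.8] 947 [ 0.654 -0.233  0.035]
stamp_triangle 0.85 [288.4, 285.2] 823 [ 0.444 -0.189  0.035]
stamp_cross 0.74 [271.3, 370.9] 864 [ 0.587 -0.216  0.035]
drying_board 0.89 [291.0, 312.3] 3533 [ 0.489 -0.21   0.011]
drying_board 0.6 [271.8, 368.4] 822 [ 0.585 -0.216  0.035]
caddy 0.57 [163.3, 234.3] 4006 [0.504 0.204 0.01 ]
wrist [[325.19226210127806, 0.0, 280.2429280943311], [0.0, 325.19226210127806, 206.22278961964378], [0.0, 0.0, 1.0]] [[0.368, 0.881, 0.296, 0.107], [0.93, -0.35, -0.116, 0.495], [0.002, 0.318, -0.948, 0.375], [0.0, 0.0, 0.0, 1.0]]
stamp_round 0.92 [404.3, 117.2] 454 
stamp_round 0.79 [385.9, 11.3] 371 
drying_board 0.42 [372.9, 35.4] 146 
caddy 0.82 [350.2, 201.1] 886
```

View pics/scene0.png

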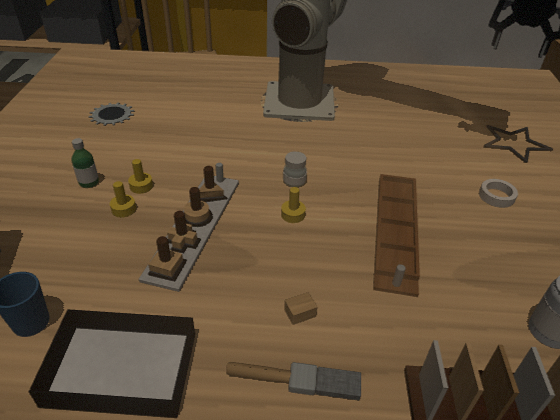

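View pics/side0.png

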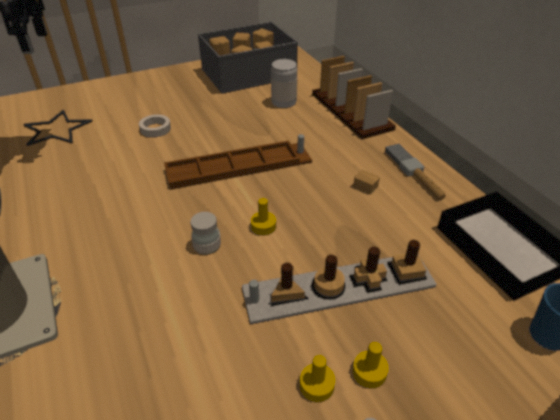

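Scene: the board runs from its post at (219,172) through triangle (210,185), round (195,205), cross (182,235) and square (165,260). The caddy's post is at its far end (398,272), and the yellow round stamps at (122,205), (140,183) and (293,210) are look-alikes. The meant round stamp is the light wood one at (195,205) on the board. Next I'll enlarge that area and measure.

```bash
python3 - <<'E'
from h import *
ims=[]
allP=[];lab=[]
for n,(r0,r1,c0,c1) in {"scene":(150,300,130,250),"side":(230,325,235,445)}.items():
    c=bot.camera(n);P=cloud(c);f=c["frame"]
    ims.append(cv2.resize(f[r0:r1,c0:c1],None,fx=3.5,fy=3.5 if n=="scene" else 3.5,interpolation=cv2.INTER_CUBIC))
    # components above board
    x,y,z=P[...,0],P[...,1],P[...,2]
    for name,reg in {"board":(x>.35)&(x<.75)&(y>-.3)&(y<-.12),"caddy":(x>.3)&(x<.8)&(y>.1)&(y<.3)}.items():
        m=(reg&(z>.045)&(z<.1)).astype(np.uint8)
        k,L,st,_=cv2.connectedComponentsWithStats(m)
        for i in range(1,k):
            if st[i,4]<8: continue
            q=P[L==i]; zt=q[:,2].max(); t=q[q[:,2]>zt-.006]
            # circle fit on side points
            A=np.c_[2*q[:,:2],np.ones(len(q))]; s=np.linalg.lstsq(A,(q[:,:2]**2).sum(1),rcond=None)[0]
            print(n,name,len(q),"ztop",zt.round(4),"topmid",((t.min(0)+t.max(0))/2)[:2].round(4),"n",len(t),"mid",((q.min(0)+q.max(0))/2)[:2].round(4))
    # caddy rim
    m=(x>.3)&(x<.8)&(y>.12)&(y<.3)&(z>.004)&(z<.026)
    hsv=cv2.cvtColor(f,cv2.COLOR_BGR2HSV)
    k,L,st,_=cv2.connectedComponentsWithStats(m.astype(np.uint8)); i=1+st[1:,4].argmax()
    q=P[L==i]; print(n,"caddy pts",len(q)); R=cv2.minAreaRect((q[:,:2]*1000).astype(np.float32)); print(R, "rimz",np.percentile(q[:,2],[5,50,95]).round(4))
    m=(x>.35)&(x<.75)&(y>-.3)&(y<-.12)&(z>.006)&(z<.1)
    k,L,st,_=cv2.connectedComponentsWithStats(m.astype(np.uint8)); i=1+st[1:,4].argmax()
    q=P[L==i];R=cv2.minAreaRect((q[:,:2]*1000).astype(np.float32)); print("board",R)
cv2.imwrite("pics/cropA.png",ims[0]);cv2.imwrite("pics/cropB.png",ims[1])
E
```

```text
scene board 49 ztop 0.0573 topmid [ 0.3976 -0.1668] n 31 mid [ 0.3976 -0.1669]
scene board 178 ztop 0.0848 topmid [ 0.4504 -0.1796] n 44 mid [ 0.4515 -0.1801]
scene board 197 ztop 0.0852 topmid [ 0.5221 -0.1952] n 56 mid [ 0.5223 -0.1953]
scene board 217 ztop 0.0848 topmid [ 0.5935 -0.209 ] n 68 mid [ 0.5941 -0.2095]
scene board 243 ztop 0.0848 topmid [ 0.6607 -0.2246] n 77 mid [ 0.6618 -0.2247]
scene caddy 71 ztop 0.0549 topmid [0.665  0.1869] n 55 mid [0.6654 0.1868]
scene caddy pts 4660
((516.654541015625, 209.3926239013672), (84.10729217529297, 330.16961669921875), 82.57083892822266) rimz [0.0065 0.0093 0.0212]
board ((540.25341796875, -197.39422607421875), (79.32687377929688, 327.60211181640625), 78.00687408447266)
side board 266 ztop 0.0861 topmid [ 0.6606 -0.2268] n 82 mid [ 0.6599 -0.2268]
side board 268 ztop 0.086 topmid [ 0.5913 -0.2109] n 84 mid [ 0.5911 -0.2114]
side board 271 ztop 0.0852 topmid [ 0.5194 -0.197 ] n 95 mid [ 0.5191 -0.1975]
side board 267 ztop 0.085 topmid [ 0.4474 -0.1813] n 100 mid [ 0.4474 -0.1818]
side board 93 ztop 0.0577 topmid [ 0.3954 -0.1691] n 68 mid [ 0.3954 -0.1691]
side caddy 37 ztop 0.0545 topmid [0.6631 0.1844] n 27 mid [0.6631 0.1841]
side caddy pts 3645
((518.0928955078125, 205.1915283203125), (85.2779769897461, 326.30267333984375), 82.17054748535156) rimz [0.0063 0.01   0.0211]
board ((540.3062133789062, -198.84771728515625), (81.7962875366211, 325.40679931640625), 78.20797729492188)
```

View pics/cropB.png

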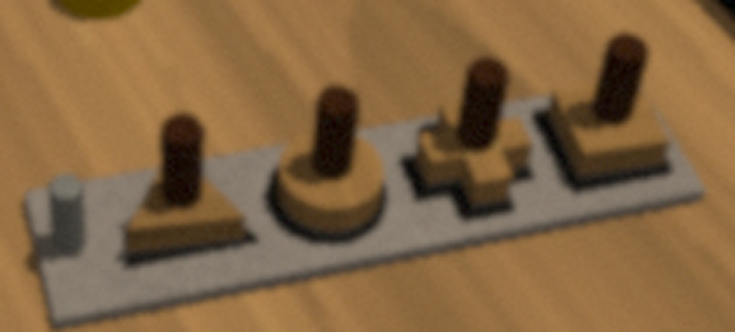

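The crop confirms the order from the board's post: triangle, round (light wood), cross, square. Now I'll fit the caddy pose accurately and get the stamp yaws.

```bash
cat >> h.py <<'E'
def goto(x,y,z,yaw_y):
    """print shift in tool axes (mm) from measured pose, and turn about tool z to get jaw axis at yaw_y deg"""
    from scipy.spatial.transform import Rotation as R
    s=bot.get_obs();M=R.from_quat(s["tool_rot"]).as_matrix()
    a=np.degrees(np.arctan2(M[1,1],M[0,1])); d=(yaw_y-a+90)%180-90
    print("t",round(s["clock"],2),"pos",s["eef_pos"].round(4),"jawyaw",a.round(2),"tilt",(M[:,2]).round(4),"w",round(s["grip_width"],4),"f",s["ft_force"].round(2))
    print("shift mm now",((M.T@(np.array([x,y,z])-s["eef_pos"]))*1000).round(1),"turn_z",round(-np.radians(d),4))
    Rz=R.from_euler("z",d,degrees=True).as_matrix()
    print("shift mm after turn",(((Rz@M).T@(np.array([x,y,z])-s["eef_pos"]))*1000).round(1))
E
python3 - <<'E'
from h import *
from scipy.optimize import minimize
Q=[]
for n in ["scene","side"]:
    c=bot.camera(n);P=cloud(c);x,y,z=P[...,0],P[...,1],P[...,2]
    hs=dict(tri=(.449,-.1805),rnd=(.521,-.196),crs=(.5925,-.210),sq=(.6607,-.2258))
    for k,(a,b) in hs.items():
        m=(np.hypot(x-a,y-b)<.036)&(z>.030)&(z<.0385)
        q=P[m]; R=cv2.minAreaRect((q[:,:2]*1000).astype(np.float32)); print(n,k,m.sum(),np.round(R[0],1),np.round(R[1],1),round(R[2],1))
    m=(x>.3)&(x<.75)&(y>.13)&(y<.29)&(z>.003)&(z<.026)
    k,L,st,_=cv2.connectedComponentsWithStats(m.astype(np.uint8)); i=1+st[1:,4].argmax()
    q=P[L==i]
    def cost(p,q=q):
        th=p[2];d=q[:,:2]-p[:2]
        l=d@[np.cos(th),np.sin(th)];w=np.abs(d@[-np.sin(th),np.cos(th)])
        # distance to wall centrelines
        dl=np.min(np.abs(l[:,None]-np.array([-144,-72,0,72,144])/1000),1); dw=np.abs(w-.036)
        wd=np.minimum(dl,dw)
        rim=q[:,2]>.0175; fl=q[:,2]<.0105
        return np.minimum(wd[rim&(l<.14)],.008).mean()+np.maximum(0,.004-wd[fl&(l<.14)]).mean()*3
    best=None
    for dx in np.arange(-.012,.013,.004):
      for dy in np.arange(-.008,.009,.004):
        r=minimize(cost,[.5025+dx,.2072+dy,-.133],method="Nelder-Mead",options=dict(xatol=1e-5,fatol=1e-8))
        if best is None or r.fun<best.fun: best=r
    p=best.x;print(n,"caddy",p.round(4),best.fun, "post pred",(p[:2]+.163*np.array([np.cos(p[2]),np.sin(p[2])])).round(4))
    for s in (-.108,-.036,.036,.108): print((p[:2]+s*np.array([np.cos(p[2]),np.sin(p[2])])).round(4))
goto(.449,-.1805,.15,77.9)
E
```

```text
scene tri 148 [ 449.7 -177.4] [32.3 47.6] 12.1
scene rnd 276 [ 521.9 -194.4] [46.5 47.9] 11.2
scene crs 281 [ 591.8 -209.9] [50.1 48.6] 30.9
scene sq 369 [ 660.7 -224.6] [46.8 46.9] 76.6
scene caddy [ 0.501   0.209  -0.1292] 0.0022773506832256905 post pred [0.6626 0.188 ]
[0.3939 0.2229]
[0.4653 0.2136]
[0.5367 0.2043]
[0.6081 0.195 ]
side tri 299 [ 448.2 -181.1] [36.3 54. ] 70.9
side rnd 440 [ 519.5 -197.6] [48.9 49. ] 57.0
side crs 358 [ 591.3 -210.7] [50.2 49.1] 34.7
side sq 407 [ 660.8 -226.4] [47.  45.8] 74.2
side caddy [ 0.5026  0.2092 -0.1315] 0.003359930033250312 post pred [0.6642 0.1878]
[0.3956 0.2234]
[0.4669 0.2139]
[0.5383 0.2045]
[0.6097 0.1951]
t 1.25 pos [0.1835 0.4651 0.2423] jawyaw 68.47 tilt [-0. -0. -1.] w 0.0854 f [ 0.31 -0.43 -0.51]
shift mm now [-483.9 -503.1   92.3] turn_z -0.1646
shift mm after turn [-394.9 -575.6   92.3]
```

Request:
play_rows:
  hand: 65
  plan: [0, 0, 0, 0, 0, -0.164, -12, -18, 0, 0, 0, 0, -25, -37, 0, 0, 0, 0, -25, -37, 0, 0, 0, 0, -25, -37, 0, 0, 0, 0, -25, -37, 0, 0, 0, 0, -25, -37, 0, 0, 0, 0, -25, -37, 0, 0, 0, 0, -25, -37, 0, 0, 0, 0, -25, -37, 0, 0, 0, 0, -25, -37, 0, 0, 0, 0, -25, -37, 0, 0, 0, 0, -25, -37, 0, 0, 0, 0, -25, -37, 0, 0, 0, 0, -25, -37, 0, 0, 0, 0, -25, -37, 0, 0, 0, 0, -25, -37, 20, 0, 0, 0, -8, -3, 30, 0, 0, 0, 0, 0, 30, 0, 0, 0, 0, 0, 0, 0, 0, 0]

```text
clock: 3.75
eef_pos: [0.4467, -0.1805, 0.1601]
tool_rot: [0.106, 0.994, 0.001, -0.003]
ft_force: [-0.3, -0.9, 0.7]
grip_width: 0.0553
```

```bash
python3 - <<'E'
from h import *
goto(.4487,-.1805,.055,77.9)
c=bot.camera("wrist");cv2.imwrite("pics/w1.png",c["frame"])
E
```

```text
t 3.75 pos [ 0.4467 -0.1805  0.1601] jawyaw 77.84 tilt [-0.0054  0.0022 -1.    ] w 0.0553 f [-0.33 -0.9   0.7 ]
shift mm now [ -2.6   0.3 105.1] turn_z -0.001
shift mm after turn [ -2.6   0.3 105.1]
```

View pics/w1.png

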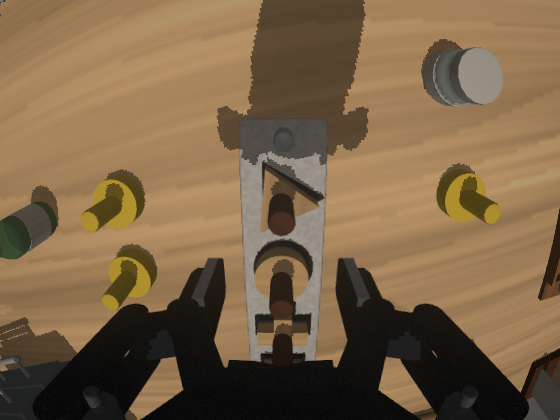

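The wrist picture shows the row centred between the jaws, with the triangle's handle at (281,215). Descending and gripping.

Request:
play_rows:
  plan: [-2.5, 0, 30, 0, 0, 0, 0, 0, 30, 0, 0, 0, 0, 0, 25, 0, 0, 0, 0, 0, 15, 0, 0, 0, 0, 0, 5, 0, 0, 0, 0, 0, 0, 0, 0, 0]

```text
clock: 4.55
eef_pos: [0.4517, -0.1818, 0.058]
tool_rot: [0.106, 0.994, -0.0, 0.001]
ft_force: [-0.2, 1.0, 0.1]
grip_width: 0.0559
```

Request:
play_rows:
  hand: 0
  plan: [0, 0, 0, 0, 0, 0, 0, 0, 0, 0, 0, 0, 0, 0, 0, 0, 0, 0, 0, 0, 0, 0, 0, 0, 0, 0, 0, 0, 0, 0, 0, 0, 0, 0, 0, 0]

```text
clock: 5.3
eef_pos: [0.4517, -0.1818, 0.0581]
tool_rot: [0.106, 0.994, -0.0, 0.001]
ft_force: [-0.3, 0.6, 5.8]
grip_width: 0.0186
```

Request:
play_rows:
  plan: [0, 0, -10, 0, 0, 0, 0, 0, -25, 0, 0, 0, 0, 0, -35, 0, 0, 0, 0, 0, -35, 0, 0, 0, 0, 0, 0, 0, 0, 0, 0, 0, 0, 0, 0, 0]

```text
clock: 6.05
eef_pos: [0.4504, -0.1814, 0.1618]
tool_rot: [0.106, 0.994, 0.0, -0.001]
ft_force: [0.5, 0.3, -0.9]
grip_width: 0.0187
```

```bash
python3 - <<'E'
from h import *
goto(.395,.222,.16,82.5)
c=bot.camera("side");cv2.imwrite("pics/s1.png",c["frame"])
E
```

```text
t 6.05 pos [ 0.4504 -0.1814  0.1618] jawyaw 77.86 tilt [-1.e-03  4.e-04 -1.e+00] w 0.0187 f [ 0.53  0.34 -0.86]
shift mm now [139.  382.7   2. ] turn_z -0.081
shift mm after turn [107.6 392.7   2. ]
```

View pics/s1.png

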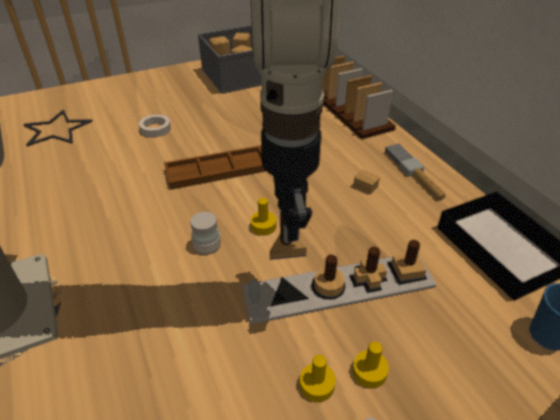

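The triangle is lifted and its seat is empty at (290,292). Carrying it to the compartment farthest from the caddy's post.

Request:
play_rows:
  plan: [0, 0, 0, 0, 0, -0.08, 3, 11, 0, 0, 0, 0, 8, 29, 0, 0, 0, 0, 11, 40, 0, 0, 0, 0, 11, 40, 0, 0, 0, 0, 11, 40, 0, 0, 0, 0, 11, 40, 0, 0, 0, 0, 11, 40, 0, 0, 0, 0, 11, 40, 0, 0, 0, 0, 11, 40, 0, 0, 0, 0, 8, 30, 0, 0, 0, 0, 7, 25, 0, 0, 0, 0, 5, 18, 0, 0, 0, 0, 0, 0, 0, 0, 0, 0, 0, 0, 0, 0, 0, 0]

```text
clock: 7.98
eef_pos: [0.3949, 0.2218, 0.1618]
tool_rot: [0.066, 0.998, -0.001, -0.001]
ft_force: [0.3, 0.1, -1.6]
grip_width: 0.0185
```

```bash
python3 - <<'E'
from h import *
goto(.395,.222,.0535,82.5)
for n in ["side","scene"]:
    c=bot.camera(n);cv2.imwrite(f"pics/{n}2.png",c["frame"])
E
```

```text
t 7.97 pos [0.3949 0.2218 0.1618] jawyaw 82.43 tilt [-0.0013 -0.001  -1.    ] w 0.0185 f [ 0.3   0.08 -1.59]
shift mm now [ -0.2   0.3 108.3] turn_z -0.0012
shift mm after turn [ -0.2   0.3 108.3]
```

View pics/scene2.png

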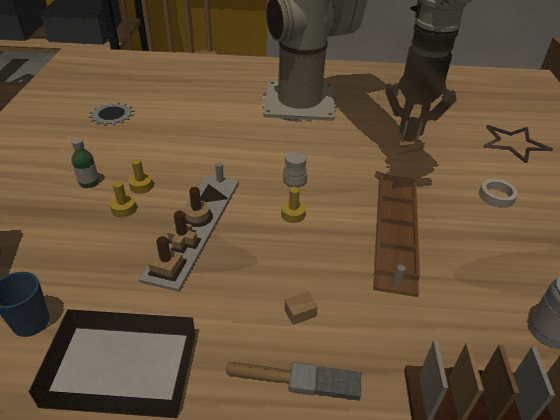

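The stamp hangs at (412,130), over the near compartment. Lowering it.

Request:
play_rows:
  plan: [0, 0, 25, 0, 0, 0, 0, 0, 30, 0, 0, 0, 0, 0, 25, 0, 0, 0, 0, 0, 15, 0, 0, 0, 0, 0, 7, 0, 0, 0, 0, 0, 3, 0, 0, 0, 0, 0, 2, 0, 0, 0, 0, 0, 0, 0, 0, 0, 0, 0, 0, 0, 0, 0]

```text
clock: 9.2
eef_pos: [0.3959, 0.2224, 0.0557]
tool_rot: [0.066, 0.998, 0.0, 0.0]
ft_force: [0.0, 0.2, -0.2]
grip_width: 0.018
```

```bash
python3 - <<'E'
from h import *
goto(.395,.222,.0525,82.5)
c=bot.camera("side");cv2.imwrite(f"pics/s3.png",cv2.resize(c["frame"][80:220,130:330],None,fx=4,fy=4))
E
```

```text
t 9.2 pos [0.3959 0.2224 0.0557] jawyaw 82.45 tilt [ 8.e-04  4.e-04 -1.e+00] w 0.018 f [ 0.04  0.17 -0.23]
shift mm now [ 0.9 -0.5  3.2] turn_z -0.0009
shift mm after turn [ 0.9 -0.5  3.2]
```

View pics/s3.png

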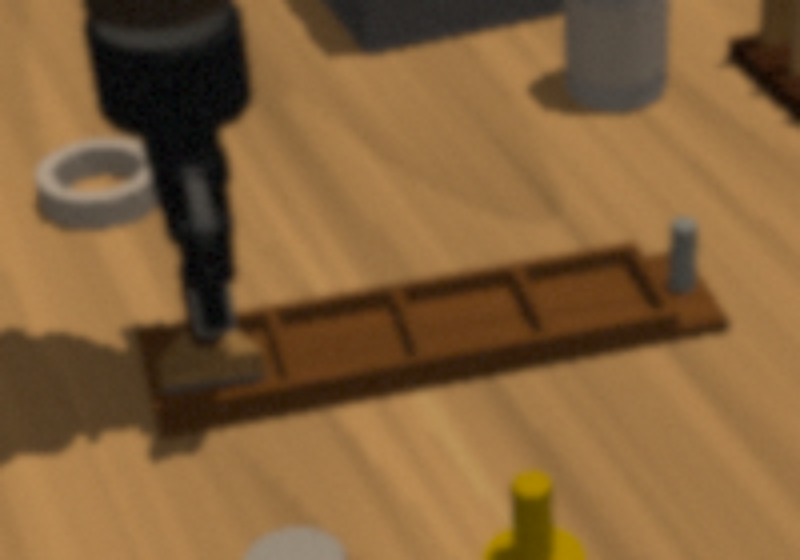

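The triangle sits inside the near compartment, a few mm above the floor. I'll lower the last bit.

Request:
play_rows:
  plan: [0, 0, 1.5, 0, 0, 0, 0, 0, 1, 0, 0, 0, 0, 0, 0.5, 0, 0, 0, 0, 0, 0, 0, 0, 0]

```text
clock: 9.75
eef_pos: [0.3955, 0.2221, 0.0522]
tool_rot: [0.066, 0.998, -0.0, -0.0]
ft_force: [-0.0, 0.5, -0.9]
grip_width: 0.0185
```

Request:
play_rows:
  hand: 65
  plan: [0, 0, 0, 0, 0, 0, 0, 0, 0, 0, 0, 0, 0, 0, 0, 0, 0, 0, 0, 0, 0, 0, 0, 0, 0, 0, -10, 0, 0, 0, 0, 0, -25, 0, 0, 0, 0, 0, -35, 0, 0, 0, 0, 0, -35, 0, 0, 0, 0, 0, 0, 0, 0, 0]

```text
clock: 10.88
eef_pos: [0.3978, 0.2234, 0.1608]
tool_rot: [0.066, 0.998, 0.002, 0.003]
ft_force: [0.7, 0.8, -0.7]
grip_width: 0.0552
```

```bash
python3 - <<'E'
from h import *
goto(.5205,-.196,.16,77.9)
c=bot.camera("side");cv2.imwrite(f"pics/s4.png",cv2.resize(c["frame"][80:220,130:330],None,fx=4,fy=4))
P=cloud(c);x,y,z=P[...,0],P[...,1],P[...,2]
q=P[(np.hypot(x-.395,y-.222)<.02)&(z>.05)&(z<.09)];print(len(q),q[:,2].max() if len(q) else 0,np.median(q,0))
E
```

```text
t 10.88 pos [0.3978 0.2234 0.1608] jawyaw 82.45 tilt [ 0.0065  0.0037 -1.    ] w 0.0552 f [ 0.67  0.75 -0.74]
shift mm now [-1.768e+02 -3.997e+02  1.000e-01] turn_z 0.0794
shift mm after turn [-2.079e+02 -3.844e+02  3.000e-01]
132 0.07802756374004027 [0.39089697 0.21579018 0.06777476]
```

View pics/s4.png

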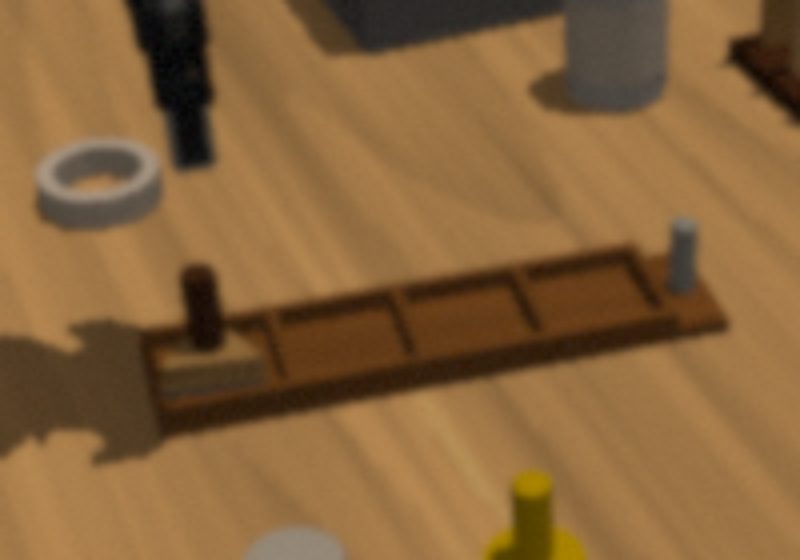

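The triangle stands flat in its compartment (handle top measures 78 mm, expected 76). Next is the round stamp.

Request:
play_rows:
  plan: [0, 0, 0, 0, 0, 0.08, -8, -14, 0, 0, 0, 0, -20, -37, 0, 0, 0, 0, -20, -37, 0, 0, 0, 0, -20, -37, 0, 0, 0, 0, -20, -37, 0, 0, 0, 0, -20, -37, 0, 0, 0, 0, -20, -37, 0, 0, 0, 0, -20, -37, 0, 0, 0, 0, -20, -37, 0, 0, 0, 0, -20, -37, 0, 0, 0, 0, -20, -37, 0, 0, 0, 0, 0, 0, 0, 0, 0, 0, 0, 0, 0, 0, 0, 0]

```text
clock: 12.68
eef_pos: [0.517, -0.1971, 0.1563]
tool_rot: [0.106, 0.994, 0.0, -0.001]
ft_force: [-0.2, 0.2, 0.2]
grip_width: 0.0554
```

```bash
python3 - <<'E'
from h import *
goto(.5205,-.196,.0575,77.9)
E
```

```text
t 12.68 pos [ 0.517  -0.1971  0.1563] jawyaw 77.85 tilt [-0.0023  0.0011 -1.    ] w 0.0554 f [-0.23  0.23  0.16]
shift mm now [-3.4  1.8 98.8] turn_z -0.0009
shift mm after turn [-3.4  1.8 98.8]
```

Request:
play_rows:
  plan: [-3.5, 1.5, 25, 0, 0, 0, 0, 0, 30, 0, 0, 0, 0, 0, 25, 0, 0, 0, 0, 0, 15, 0, 0, 0, 0, 0, 4, 0, 0, 0, 0, 0, 0, 0, 0, 0]

```text
clock: 13.42
eef_pos: [0.5223, -0.1961, 0.0588]
tool_rot: [0.105, 0.994, -0.0, 0.0]
ft_force: [0.6, 0.0, 1.2]
grip_width: 0.0552
```

Request:
play_rows:
  hand: 0
  plan: [0, 0, 0, 0, 0, 0, 0, 0, 0, 0, 0, 0, 0, 0, 0, 0, 0, 0, 0, 0, 0, 0, 0, 0, 0, 0, 0, 0, 0, 0, 0, 0, 0, 0, 0, 0]

```text
clock: 14.18
eef_pos: [0.5226, -0.1964, 0.0592]
tool_rot: [0.106, 0.994, -0.0, 0.001]
ft_force: [-1.0, 0.5, 5.0]
grip_width: 0.0183
```

Request:
play_rows:
  plan: [0, 0, -10, 0, 0, 0, 0, 0, -25, 0, 0, 0, 0, 0, -35, 0, 0, 0, 0, 0, -35, 0, 0, 0, 0, 0, 0, 0, 0, 0, 0, 0, 0, 0, 0, 0]

```text
clock: 14.92
eef_pos: [0.5213, -0.196, 0.1625]
tool_rot: [0.106, 0.994, 0.0, -0.001]
ft_force: [0.3, 0.9, -1.2]
grip_width: 0.0184
```

```bash
python3 - <<'E'
from h import *
goto(.466,.2127,.16,82.5)
E
```

```text
t 14.93 pos [ 0.5213 -0.196   0.1625] jawyaw 77.86 tilt [-1.4e-03  5.0e-04 -1.0e+00] w 0.0184 f [ 0.34  0.92 -1.17]
shift mm now [140.1 388.    2.8] turn_z -0.081
shift mm after turn [108.2 398.    2.7]
```

Request:
play_rows:
  plan: [0, 0, 0, 0, 0, -0.08, 3, 11, 0, 0, 0, 0, 8, 29, 0, 0, 0, 0, 11, 40, 0, 0, 0, 0, 11, 40, 0, 0, 0, 0, 11, 40, 0, 0, 0, 0, 11, 40, 0, 0, 0, 0, 11, 40, 0, 0, 0, 0, 11, 40, 0, 0, 0, 0, 11, 40, 0, 0, 0, 0, 8, 32, 0, 0, 0, 0, 7, 27, 0, 0, 0, 0, 5, 19, 0, 0, 0, 0, 0, 0, 0, 0, 0, 0, 0, 0, 0, 0, 0, 0]

```text
clock: 16.8
eef_pos: [0.4669, 0.212, 0.1629]
tool_rot: [0.066, 0.998, -0.0, -0.0]
ft_force: [-0.4, -1.1, -1.0]
grip_width: 0.0182
```

```bash
python3 - <<'E'
from h import *
goto(.466,.2127,.053,82.5)
E
```

```text
t 16.8 pos [0.4669 0.212  0.1629] jawyaw 82.41 tilt [-8.e-04 -9.e-04 -1.e+00] w 0.0182 f [-0.38 -1.12 -1.01]
shift mm now [  0.9   0.7 109.9] turn_z -0.0015
shift mm after turn [  0.9   0.7 109.9]
```

Request:
play_rows:
  plan: [1, 0.5, 25, 0, 0, 0, 0, 0, 30, 0, 0, 0, 0, 0, 25, 0, 0, 0, 0, 0, 15, 0, 0, 0, 0, 0, 8, 0, 0, 0, 0, 0, 3, 0, 0, 0, 0, 0, 2, 0, 0, 0, 0, 0, 0, 0, 0, 0, 0, 0, 0, 0, 0, 0]

```text
clock: 17.92
eef_pos: [0.4666, 0.2134, 0.0558]
tool_rot: [0.066, 0.998, 0.0, 0.0]
ft_force: [0.2, -0.6, -0.3]
grip_width: 0.0185
```

```bash
python3 - <<'E'
from h import *
goto(.466,.2127,.053,82.5)
c=bot.camera("side");cv2.imwrite(f"pics/s5.png",cv2.resize(c["frame"][80:220,130:330],None,fx=4,fy=4))
E
```

```text
t 17.93 pos [0.4666 0.2134 0.0558] jawyaw 82.46 tilt [ 9.e-04  4.e-04 -1.e+00] w 0.0185 f [ 0.19 -0.63 -0.25]
shift mm now [ 0.5 -0.8  2.8] turn_z -0.0007
shift mm after turn [ 0.5 -0.8  2.8]
```

View pics/s5.png

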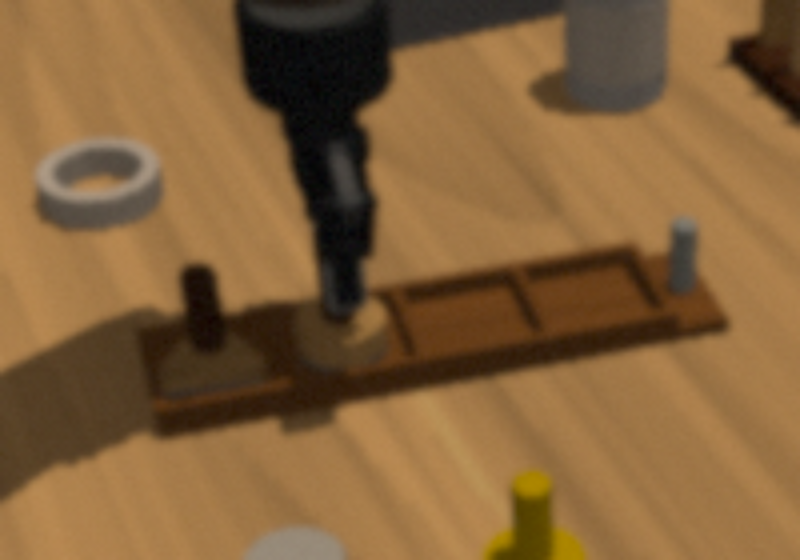

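The round stamp is centred in the second compartment. Lowering the last 3 mm and releasing.

Request:
play_rows:
  plan: [0, 0, 1.5, 0, 0, 0, 0, 0, 1, 0, 0, 0, 0, 0, 0.5, 0, 0, 0, 0, 0, 0, 0, 0, 0]

```text
clock: 18.48
eef_pos: [0.4664, 0.2133, 0.0532]
tool_rot: [0.066, 0.998, 0.0, 0.0]
ft_force: [-1.6, 0.1, 6.6]
grip_width: 0.0186
```

Request:
play_rows:
  hand: 65
  plan: [0, 0, 0, 0, 0, 0, 0, 0, 0, 0, 0, 0, 0, 0, 0, 0, 0, 0, 0, 0, 0, 0, 0, 0, 0, 0, -10, 0, 0, 0, 0, 0, -25, 0, 0, 0, 0, 0, -35, 0, 0, 0, 0, 0, -35, 0, 0, 0, 0, 0, 0, 0, 0, 0]

```text
clock: 19.6
eef_pos: [0.4686, 0.2142, 0.1612]
tool_rot: [0.066, 0.998, 0.002, 0.003]
ft_force: [1.2, 0.4, -0.4]
grip_width: 0.0553
```

```bash
python3 - <<'E'
from h import *
goto(.592,-.2105,.16,77.9)
c=bot.camera("side");P=cloud(c);x,y,z=P[...,0],P[...,1],P[...,2]
for a,b in ((.395,.222),(.466,.2127)):
    q=P[(np.hypot(x-a,y-b)<.025)&(z>.045)&(z<.09)];print(len(q),q[:,2].max(),((q.min(0)+q.max(0))/2).round(4))
E
```

```text
t 19.6 pos [0.4686 0.2142 0.1612] jawyaw 82.45 tilt [ 0.0071  0.0033 -1.    ] w 0.0553 f [ 1.17  0.39 -0.41]
shift mm now [-178.1 -404.8    0.7] turn_z 0.0794
shift mm after turn [-209.7 -389.4    1. ]
149 0.07782421040565923 [0.3919 0.2188 0.0615]
141 0.07868924852072934 [0.4634 0.2111 0.062 ]
```

Request:
play_rows:
  plan: [0, 0, 0, 0, 0, 0.08, -9, -17, 0, 0, 0, 0, -20, -37, 0, 0, 0, 0, -20, -37, 0, 0, 0, 0, -20, -37, 0, 0, 0, 0, -20, -37, 0, 0, 0, 0, -20, -37, 0, 0, 0, 0, -20, -37, 0, 0, 0, 0, -20, -37, 0, 0, 0, 0, -20, -37, 0, 0, 0, 0, -20, -37, 0, 0, 0, 0, -20, -37, 0, 0, 0, 0, 0, 0, 0, 0, 0, 0, 0, 0, 0, 0, 0, 0]

```text
clock: 21.4
eef_pos: [0.5881, -0.2095, 0.1562]
tool_rot: [0.106, 0.994, 0.0, -0.001]
ft_force: [-1.1, 0.2, -0.2]
grip_width: 0.0554
```

```bash
python3 - <<'E'
from h import *
goto(.592,-.2105,.0575,77.9)
E
```

```text
t 21.4 pos [ 0.5881 -0.2095  0.1562] jawyaw 77.84 tilt [-0.0023  0.001  -1.    ] w 0.0554 f [-1.05  0.24 -0.16]
shift mm now [-4.3 -0.2 98.7] turn_z -0.001
shift mm after turn [-4.3 -0.2 98.7]
```

Request:
play_rows:
  plan: [-3, 0, 25, 0, 0, 0, 0, 0, 30, 0, 0, 0, 0, 0, 25, 0, 0, 0, 0, 0, 15, 0, 0, 0, 0, 0, 4, 0, 0, 0, 0, 0, 0, 0, 0, 0]

```text
clock: 22.15
eef_pos: [0.5925, -0.2096, 0.0589]
tool_rot: [0.105, 0.994, -0.0, 0.0]
ft_force: [-0.5, 0.2, 0.5]
grip_width: 0.0555
```

Request:
play_rows:
  hand: 0
  plan: [0, 0, 0, 0, 0, 0, 0, 0, 0, 0, 0, 0, 0, 0, 0, 0, 0, 0, 0, 0, 0, 0, 0, 0, 0, 0, 0, 0, 0, 0, 0, 0, 0, 0, 0, 0]

```text
clock: 22.9
eef_pos: [0.593, -0.2101, 0.0595]
tool_rot: [0.106, 0.994, -0.0, 0.001]
ft_force: [-0.2, -0.3, 5.8]
grip_width: 0.0186
```

Request:
play_rows:
  plan: [0, 0, -10, 0, 0, 0, 0, 0, -25, 0, 0, 0, 0, 0, -35, 0, 0, 0, 0, 0, -35, 0, 0, 0, 0, 0, 0, 0, 0, 0, 0, 0, 0, 0, 0, 0]

```text
clock: 23.65
eef_pos: [0.5915, -0.2095, 0.1623]
tool_rot: [0.106, 0.994, 0.0, -0.001]
ft_force: [0.8, -0.5, -1.7]
grip_width: 0.0183
```

```bash
python3 - <<'E'
from h import *
goto(.5377,.2033,.16,82.5)
E
```

```text
t 23.65 pos [ 0.5915 -0.2095  0.1623] jawyaw 77.86 tilt [-1.7e-03  6.0e-04 -1.0e+00] w 0.0183 f [ 0.77 -0.49 -1.68]
shift mm now [139.4 392.3   2.7] turn_z -0.0809
shift mm after turn [107.2 402.3   2.6]
```

Request:
play_rows:
  plan: [0, 0, 0, 0, 0, -0.08, 3, 11, 0, 0, 0, 0, 8, 29, 0, 0, 0, 0, 11, 40, 0, 0, 0, 0, 11, 40, 0, 0, 0, 0, 11, 40, 0, 0, 0, 0, 11, 40, 0, 0, 0, 0, 11, 40, 0, 0, 0, 0, 11, 40, 0, 0, 0, 0, 11, 40, 0, 0, 0, 0, 8, 34, 0, 0, 0, 0, 7, 28, 0, 0, 0, 0, 4.5, 20.5, 0, 0, 0, 0, 0, 0, 0, 0, 0, 0, 0, 0, 0, 0, 0, 0]

```text
clock: 25.52
eef_pos: [0.5383, 0.2027, 0.163]
tool_rot: [0.066, 0.998, -0.0, -0.0]
ft_force: [-0.2, -0.8, -1.1]
grip_width: 0.0184
```

```bash
python3 - <<'E'
from h import *
goto(.5377,.2033,.053,82.5)
E
```

```text
t 25.52 pos [0.5383 0.2027 0.163 ] jawyaw 82.41 tilt [-7.e-04 -8.e-04 -1.e+00] w 0.0184 f [-0.22 -0.76 -1.08]
shift mm now [  0.6   0.6 110. ] turn_z -0.0016
shift mm after turn [  0.6   0.6 110. ]
```

Request:
play_rows:
  plan: [0.5, 0.5, 25, 0, 0, 0, 0, 0, 30, 0, 0, 0, 0, 0, 25, 0, 0, 0, 0, 0, 15, 0, 0, 0, 0, 0, 8, 0, 0, 0, 0, 0, 3, 0, 0, 0, 0, 0, 2, 0, 0, 0, 0, 0, 0, 0, 0, 0, 0, 0, 0, 0, 0, 0]

```text
clock: 26.65
eef_pos: [0.5384, 0.2041, 0.0558]
tool_rot: [0.066, 0.998, 0.0, 0.0]
ft_force: [0.0, -0.1, -0.8]
grip_width: 0.0185
```

```bash
python3 - <<'E'
from h import *
goto(.5377,.2033,.053,82.5)
c=bot.camera("side");cv2.imwrite(f"pics/s6.png",cv2.resize(c["frame"][80:220,130:330],None,fx=4,fy=4))
E
```

```text
t 26.65 pos [0.5384 0.2041 0.0558] jawyaw 82.45 tilt [ 9.e-04  3.e-04 -1.e+00] w 0.0185 f [ 0.01 -0.15 -0.85]
shift mm now [ 0.6 -0.9  2.8] turn_z -0.0008
shift mm after turn [ 0.6 -0.9  2.8]
```

View pics/s6.png

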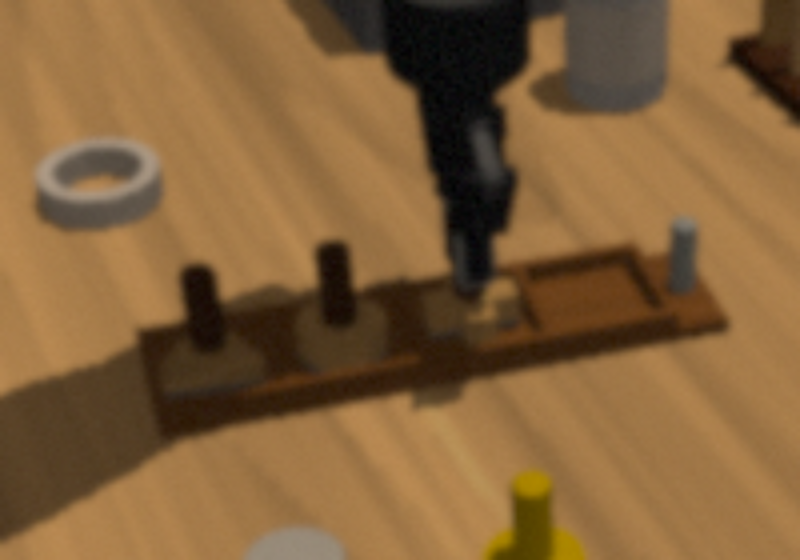

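The cross is inside the third compartment. Lowering, releasing and going back up.

Request:
play_rows:
  plan: [0, 0, 1.5, 0, 0, 0, 0, 0, 1, 0, 0, 0, 0, 0, 0.5, 0, 0, 0, 0, 0, 0, 0, 0, 0]

```text
clock: 27.2
eef_pos: [0.5382, 0.204, 0.0534]
tool_rot: [0.066, 0.998, 0.0, 0.0]
ft_force: [-2.9, -0.4, 5.6]
grip_width: 0.0184
```

Request:
play_rows:
  hand: 65
  plan: [0, 0, 0, 0, 0, 0, 0, 0, 0, 0, 0, 0, 0, 0, 0, 0, 0, 0, 0, 0, 0, 0, 0, 0, 0, 0, -10, 0, 0, 0, 0, 0, -25, 0, 0, 0, 0, 0, -35, 0, 0, 0, 0, 0, -35, 0, 0, 0, 0, 0, 0, 0, 0, 0]

```text
clock: 28.32
eef_pos: [0.5406, 0.2049, 0.1617]
tool_rot: [0.066, 0.998, 0.002, 0.004]
ft_force: [0.5, 0.3, 0.0]
grip_width: 0.0557
```

```bash
python3 - <<'E'
from h import *
goto(.661,-.2255,.16,77.9)
E
```

```text
t 28.32 pos [0.5406 0.2049 0.1617] jawyaw 82.45 tilt [ 0.0077  0.0029 -1.    ] w 0.0557 f [0.46 0.28 0.02]
shift mm now [-175.9 -410.8    1.4] turn_z 0.0794
shift mm after turn [-208.  -395.6    1.7]
```

Request:
play_rows:
  plan: [0, 0, 0, 0, 0, 0.08, -9, -22, 0, 0, 0, 0, -20, -37, 0, 0, 0, 0, -20, -37, 0, 0, 0, 0, -20, -37, 0, 0, 0, 0, -20, -37, 0, 0, 0, 0, -20, -37, 0, 0, 0, 0, -20, -37, 0, 0, 0, 0, -20, -37, 0, 0, 0, 0, -20, -37, 0, 0, 0, 0, -20, -37, 0, 0, 0, 0, -20, -37, 0, 0, 0, 0, 0, 0, 0, 0, 0, 0, 0, 0, 0, 0, 0, 0]

```text
clock: 30.08
eef_pos: [0.6594, -0.2228, 0.1563]
tool_rot: [0.106, 0.994, 0.0, -0.001]
ft_force: [-0.0, 0.2, 0.5]
grip_width: 0.0559
```

```bash
python3 - <<'E'
from h import *
goto(.661,-.2255,.0575,77.9)
c=bot.camera("scene");P=cloud(c);x,y,z=P[...,0],P[...,1],P[...,2]
for a,b in ((.395,.222),(.466,.2127),(.5377,.2033)):
    q=P[(np.hypot(x-a,y-b)<.025)&(z>.045)&(z<.09)];print(len(q),q[:,2].max(),((q.min(0)+q.max(0))/2).round(4))
E
```

```text
t 30.07 pos [ 0.6594 -0.2228  0.1563] jawyaw 77.85 tilt [-0.0018  0.0011 -1.    ] w 0.0559 f [-0.02  0.18  0.5 ]
shift mm now [-2.3 -2.3 98.8] turn_z -0.0009
shift mm after turn [-2.3 -2.3 98.8]
153 0.07844906117962747 [0.3938 0.2224 0.0617]
168 0.07805594998451215 [0.4637 0.2135 0.0618]
184 0.07847597648263704 [0.5386 0.2038 0.0618]
```

Request:
play_rows:
  plan: [-1.5, -2.5, 25, 0, 0, 0, 0, 0, 30, 0, 0, 0, 0, 0, 25, 0, 0, 0, 0, 0, 15, 0, 0, 0, 0, 0, 4, 0, 0, 0, 0, 0, 0, 0, 0, 0]

```text
clock: 30.88
eef_pos: [0.6614, -0.2257, 0.059]
tool_rot: [0.105, 0.994, -0.0, 0.0]
ft_force: [0.1, -0.5, 0.2]
grip_width: 0.0557
```

Request:
play_rows:
  hand: 0
  plan: [0, 0, 0, 0, 0, 0, 0, 0, 0, 0, 0, 0, 0, 0, 0, 0, 0, 0, 0, 0, 0, 0, 0, 0, 0, 0, 0, 0, 0, 0, 0, 0, 0, 0, 0, 0]

```text
clock: 31.62
eef_pos: [0.6616, -0.2262, 0.0594]
tool_rot: [0.106, 0.994, -0.0, 0.001]
ft_force: [0.0, 0.3, 4.3]
grip_width: 0.0185
```

Request:
play_rows:
  plan: [0, 0, -10, 0, 0, 0, 0, 0, -25, 0, 0, 0, 0, 0, -35, 0, 0, 0, 0, 0, -35, 0, 0, 0, 0, 0, 0, 0, 0, 0, 0, 0, 0, 0, 0, 0]

```text
clock: 32.38
eef_pos: [0.6603, -0.2258, 0.1621]
tool_rot: [0.106, 0.994, 0.0, -0.001]
ft_force: [-0.5, 0.5, -1.1]
grip_width: 0.0182
```

```bash
python3 - <<'E'
from h import *
goto(.609,.194,.16,82.5)
E
```

```text
t 32.38 pos [ 0.6603 -0.2258  0.1621] jawyaw 77.86 tilt [-2.e-03  6.e-04 -1.e+00] w 0.0182 f [-0.45  0.48 -1.12]
shift mm now [138.4 399.7   2.4] turn_z -0.0809
shift mm after turn [105.6 409.5   2.4]
```

Request:
play_rows:
  plan: [0, 0, 0, 0, 0, -0.08, 3, 11, 0, 0, 0, 0, 8, 29, 0, 0, 0, 0, 11, 41, 0, 0, 0, 0, 11, 41, 0, 0, 0, 0, 11, 41, 0, 0, 0, 0, 11, 41, 0, 0, 0, 0, 11, 41, 0, 0, 0, 0, 11, 41, 0, 0, 0, 0, 10, 41, 0, 0, 0, 0, 8, 34, 0, 0, 0, 0, 7, 28, 0, 0, 0, 0, 4, 20.5, 0, 0, 0, 0, 0, 0, 0, 0, 0, 0, 0, 0, 0, 0, 0, 0]

```text
clock: 34.25
eef_pos: [0.6096, 0.1931, 0.1629]
tool_rot: [0.066, 0.998, -0.0, -0.0]
ft_force: [-0.3, -0.2, -1.0]
grip_width: 0.0185
```

```bash
python3 - <<'E'
from h import *
goto(.609,.194,.053,82.5)
E
```

```text
t 34.25 pos [0.6096 0.1931 0.1629] jawyaw 82.4 tilt [-6.e-04 -8.e-04 -1.e+00] w 0.0185 f [-0.32 -0.24 -1.  ]
shift mm now [  0.6   0.9 109.9] turn_z -0.0018
shift mm after turn [  0.6   0.9 109.9]
```

Request:
play_rows:
  plan: [0.5, 0, 25, 0, 0, 0, 0, 0, 30, 0, 0, 0, 0, 0, 25, 0, 0, 0, 0, 0, 15, 0, 0, 0, 0, 0, 8, 0, 0, 0, 0, 0, 3, 0, 0, 0, 0, 0, 2, 0, 0, 0, 0, 0, 0, 0, 0, 0, 0, 0, 0, 0, 0, 0]

```text
clock: 35.38
eef_pos: [0.6096, 0.1941, 0.0559]
tool_rot: [0.066, 0.998, 0.0, 0.001]
ft_force: [0.8, -0.3, -0.8]
grip_width: 0.0184
```

```bash
python3 - <<'E'
from h import *
goto(.609,.194,.053,82.5)
c=bot.camera("side");cv2.imwrite(f"pics/s7.png",cv2.resize(c["frame"][80:220,130:330],None,fx=4,fy=4))
E
```

```text
t 35.38 pos [0.6096 0.1941 0.0559] jawyaw 82.45 tilt [ 1.e-03  3.e-04 -1.e+00] w 0.0184 f [ 0.81 -0.34 -0.82]
shift mm now [ 0.5 -0.2  2.9] turn_z -0.0008
shift mm after turn [ 0.5 -0.2  2.9]
```

View pics/s7.png

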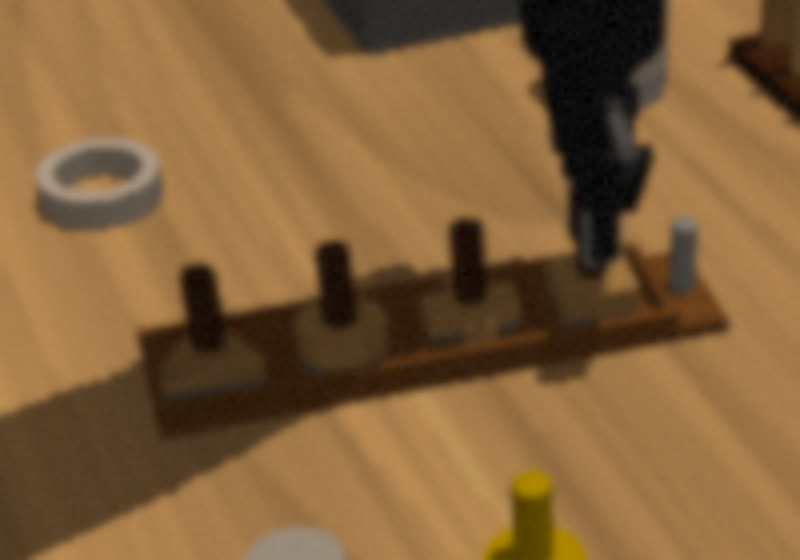

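The square is inside the fourth compartment. Lowering, releasing and retreating.

Request:
play_rows:
  plan: [0, 0, 1.5, 0, 0, 0, 0, 0, 1, 0, 0, 0, 0, 0, 0.5, 0, 0, 0, 0, 0, 0, 0, 0, 0]

```text
clock: 35.92
eef_pos: [0.6094, 0.1941, 0.0534]
tool_rot: [0.066, 0.998, 0.0, 0.0]
ft_force: [-1.9, 0.0, 4.5]
grip_width: 0.0186
```

Request:
play_rows:
  hand: 65
  plan: [0, 0, 0, 0, 0, 0, 0, 0, 0, 0, 0, 0, 0, 0, 0, 0, 0, 0, 0, 0, 0, 0, 0, 0, 0, 0, -10, 0, 0, 0, 0, 0, -25, 0, 0, 0, 0, 0, -35, 0, 0, 0, 0, 0, -35, 0, 0, 0, 0, -20, -10, 0, 0, 0, 0, -40, 0, 0, 0, 0, 0, -40, 0, 0, 0, 0, 0, -40, 0, 0, 0, 0, 0, -20, 0, 0, 0, 0, 0, 0, 0, 0, 0, 0, 0, 0, 0, 0, 0, 0]

```text
clock: 37.8
eef_pos: [0.5882, 0.036, 0.1671]
tool_rot: [0.066, 0.998, 0.0, -0.0]
ft_force: [0.4, 0.2, 0.5]
grip_width: 0.0557
```

```bash
python3 - <<'E'
from h import *
goto(.5,0,.16,82.5)
ctr=np.array([.502,.208]);th=-.131;ux=np.array([np.cos(th),np.sin(th)]);uy=np.array([-ux[1],ux[0]])
for n in ("scene","side"):
  c=bot.camera(n);P=cloud(c);x,y,z=P[...,0],P[...,1],P[...,2]
  cv2.imwrite(f"pics/{n}9.png",c["frame"])
  for a,b in ((.395,.222),(.466,.2127),(.5377,.2033),(.609,.194)):
    q=P[(np.hypot(x-a,y-b)<.025)&(z>.045)&(z<.09)]
    if len(q):
        m=((q.min(0)+q.max(0))/2)[:2]-ctr;print(n,len(q),q[:,2].max().round(4),"along",(m@ux).round(4),"across",(m@uy).round(4))
  for k in ["stamp_round","stamp_square","stamp_triangle","stamp_cross"]:
    d=[(round(o["p"],2),np.round(o["point"])) for o in bot.outline_of(k,n)[:2]];print(k,d)
E
```

```text
t 37.8 pos [0.5882 0.036  0.1671] jawyaw 82.48 tilt [-1.e-04  5.e-04 -1.e+00] w 0.0557 f [0.42 0.19 0.49]
shift mm now [ 82.8 -47.2   7.1] turn_z -0.0003
shift mm after turn [ 82.8 -47.2   7.1]
scene 153 0.0787 along -0.1088 across 0.0
scene 167 0.078 along -0.0383 across 0.0008
scene 176 0.079 along 0.0378 across 0.001
scene 208 0.0782 along 0.1079 across 0.0006
stamp_round [(0.91, array([202., 396.])), (0.7, array([203., 120.]))]
stamp_square [(0.66, array([253., 397.]))]
stamp_triangle [(0.55, array([179., 398.]))]
stamp_cross [(0.86, array([229., 397.]))]
side 154 0.0779 along -0.1105 across -0.002
side 144 0.0781 along -0.0391 across -0.0009
side 136 0.0796 along 0.0355 across -0.0007
side 125 0.0791 along 0.1068 across -0.0022
stamp_round [(0.93, array([158., 214.])), (0.79, array([366., 372.]))]
stamp_square [(0.9, array([147., 279.]))]
stamp_triangle [(0.84, array([165., 178.]))]
stamp_cross [(0.59, array([152., 247.]))]
```

View pics/scene9.png

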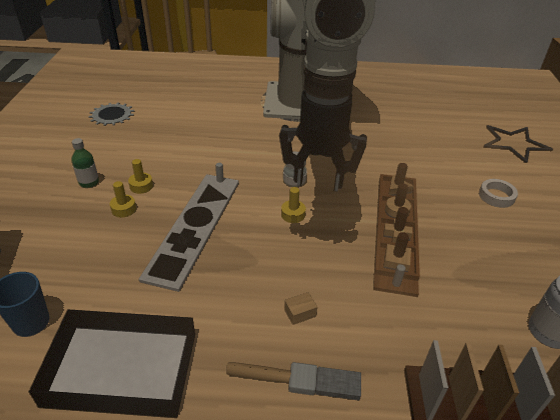

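View pics/side9.png

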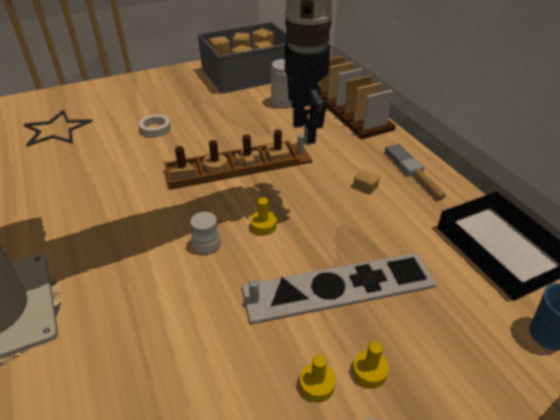

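Both pictures show four upright stamps in the caddy. Counting from its post they are square, cross, round and triangle, and the seats on the board count triangle, round, cross, square. The gripper is clear.

```bash
python3 -c "
from workcell import bot
print(bot.job_done())"
```

```text
the job is handed in; nothing more can be done
None
```

All four stamps are in the brown caddy in reverse order, each upright in its own compartment and released. I handed the job in at about 38 s of the 109 s allowed; it reports no verdict.

- **Order:** counting from each post, the board held triangle, round, cross, square. The caddy now holds square, cross, round, triangle. The empty rubber seats and the stamp shapes in the final pictures agree with this.
- **Position:** both cameras put every handle within about 3 mm of its compartment centre, along and across the row (18 mm allowed). This is measured from my fit of the caddy's position.
- **Height:** the handle tops read 78–80 mm where 76 mm is expected on the caddy floor. The cameras read 1–4 mm high on the board as well, so I take this as camera bias rather than stamps standing proud.
- **Forces and clearance:** the readings I took stayed below 8 N. The gripper ended about 16 cm from the caddy, touching nothing.

The yellow look-alikes were left where they stood, and no check failed.

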